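Clamp a notepad block in the pad press with the coarse ring and the fine knob

ROBOT

A 6-joint arm with a two-finger parallel gripper is mounted at the origin on a cart in front of the work surface, level with it; the furniture and walls round the work are solid. World frame = base frame: x ahead of the robot, y to its left, z up, the work surface at z = 0. Lengths are in m, angles in degrees, forces in N, time in s.
With the tool pointing down it reaches from about 0.4 to 0.825 m from the base axis. Payload 7 kg.
Tool frame: the origin (TCP) lies at the very end of the fingers, on their centre line; the grasp point (between the pads) lies 19 mm behind it; x points along the fingers, y is the direction in which the jaws open and shut, and the axes are right-handed (so a half turn about x gives the same grasp; the last joint's range is limited). The gripper opens to 88 mm and grips with 3 to 60 N. Pads are 19 mm wide; open, the fingers measure 130 mm over their backs; the gripper's body (78 mm by 193 mm) begins 47 mm behind the grasp point.
Start: joints at [-52.821, 20.546, 0.682, 0, -70.136, -16.507], TCP at [0.238, -0.632, 0.227] pointing down, gripper open.
Joint ranges: [-176.03, 176.03], [-82.01, 121.73], [-58.28, 71.71], [-173.87, 95.51], [-174.79, -0.11], [-173.66, 173.66]. Speed limits (degrees/s): [136.94, 136.94, 172.46, 180, 180, 180].

INTERFACE

Orientations are given as [roll, pitch, yaw] about the fixed x, y, z axes, in that order (R = Rz(yaw) Ry(pitch) Rx(roll)).
In Python, from plant import * gives the robot as it stands. The module is installed in compiled form; this text tells all that it offers.
- The arm moves only by the shell command python3 -m creep 'ROWS' [FORCE]. ROWS is a JSON object of lists of equal length, an entry for each row: "jaw": the closure, from -1 (fully open) to 1 (shut); "translation": the shift along the tool's x, y, z in m, a list of three; "roll": the turn about the tool's x in rad. A call has exactly 10 rows; each row shifts and turns the commanded pose from where the row before left it, along the tool's axes as they then stand; what a row does not reach is not made up. A row lasts 1/10 s, in which the tool goes at most 50 mm and 8.59 degrees, less where a joint would pass 70% of its speed; a pose out of reach is approached as far as the arm can. A call with a gripper value outside its range is refused whole. The fingers move at their own pace and stop on an object; FORCE is the grip in N (left out, the last holds). Time passes only in rows, so rows that do not move let the fingers close, or fill a call up. It gives the time, the measured TCP pose, the force and the opening at its end, in the units of the state.
- get_state(): the state, without advancing time (a new reading comes with each control period).
- capture(name): name is "scene" or "top" or "wrist"; returns a dict with "image" (384x512x3 uint8, red, green, blue), "fovy" (degrees; the focal length in pixels is half the picture's height over the tangent of half this angle, whatever the lens; pixels are square), "cx", "cy" (the principal point, pixels), "pose" (4x4, takes a point from camera to world coordinates); the wrist camera has in their place "tool_from_camera" (4x4, takes a point from camera to tool coordinates, whose origin is the TCP and whose axes are the tool frame's). Camera axes: x right, y up, looking along -z (the intrinsics and any distortion apply to the point x, -y, -z); pixel columns grow to the right and rows downward; lengths in m; the calibration is good to about 2 mm. A picture is of the moment at which its call begins: read the wrist's pose just before it. There is no depth.
- close_job(): hands the job in, once; it reports no verdict.
The state is a dict: "time_s": time; "joints": joint angles; "qd": joint speeds; "joint_torque": joint torques, N m; "tcp_pos": TCP position; "eef_rot": TCP orientation; "contact_force": force on the tool from outside, world axes, zero at the start; "moment": the same for the moment, N m; "gripper_width": finger opening in m.
Only numpy, scipy, OpenCV 4.12 (cv2) and the standard library are available. Lean on these libraries where they do the work, as an engineer would, in place of code of your own. Each camera call takes 0.05 s, during which the arm holds its last target.

TASK

Clamp the notepad block in the pad press: turn the big outer ring clockwise until you just feel the platen land on the block, no harder, and let go of the ring. Then tighten with the small inner knob only, about half a turn clockwise, and let go. Leave the block where it lies, and do not disturb the finished pads, the jar and the tape roll beside the press.

Things in the scene. Friction and masses are not known exactly. Their poses are not given: they have to be found in the camera images.
- ring_grip (a point): Centre of the big outer ring of the pad press, on the common vertical axis of ring and knob, half-way up the ring. Black knurled plastic ring, 58 mm across, 18 mm tall (9 mm above and below this point), with a white index line on its top face. Below it a dial plate, 37 mm radius, 16 mm under this point, and, 74 mm to either side along the press's y, column nuts (22 mm across, bolt ends 10 mm under this point). The inner knob stands on top of the ring.
- knob_grip (a point): Point on the axis of the small inner knob, 29.5 mm above ring_grip when the knob reads 0 (the ring sinks 0.55 mm per radian of the knob). Grey knurled knob, 27 mm across, 29 mm tall: it reaches 11 mm above and 18 mm below this point; its underside stands about 3 mm above the ring's top face, so fingers that reach more than 20 mm below this point rub on the ring. It does not turn with the ring.
- knob_mark (a point): Outer end of the red index line on the knob's top face, 11.5 mm from the axis.
- press_ring (a joint): Angle of the outer ring (rad), growing clockwise seen from above, range -0.1 to 4.0, start 0 to 0.8. Quick travel: the platen goes down 8 mm per radian. Friction torque 0.55 N m; it stays where it is left. Once the platen has landed, each 0.1 rad more presses the block with about 13 N more, and the block's force pushes back on the hand with 0.008 N m per newton (about 0.1 N m per 0.1 rad).
- press_knob (a joint): Angle of the inner knob (rad), growing clockwise seen from above, range -0.5 to 7.5, start 0.3 to 1.5. Fine travel: the platen goes down 0.55 mm per radian; after landing that adds about 9 N per radian, 28 N in half a turn. Friction torque 0.08 N m; it stays where it is left.
- press: Grey bench press fixed to the worktop, base 150 x 186 mm; origin at the centre of its underside, on the axis of ring and knob; z up, -x is its open front, y across it. Base top 14 mm above the origin, two steel columns at y = +-74 mm, crosshead 182 mm long (along y) and 46 mm deep, its top 126 mm above the origin; the ring and knob stand on it, top of the knob 186.5 mm above the origin. The press turns up to 0.35 rad to either side.
- press_platen: Aluminium pressing plate with rubber face under the crosshead, 72 x 62 mm; origin at the centre of its underside. Hangs 11 to 26 mm above the block at the start. It yields upward on stiff disc springs (18 N/mm) when it presses.
- pad: Loose block of white notepad sheets with blue slip sheets on a grey board, 105 x 74 mm, lying on the press base close to its back and left fences, under the platen; origin at the centre of its underside. Its thickness differs from job to job, 26 to 34 mm, and is not known beforehand.
- pads_done: Two finished notepads with pale blue covers and red glued edges on top of each other, 105 x 74 x 56 mm, left of the press; bystander. Origin at the centre of the underside.
- glue_jar: Round jar with white cap, 60 mm across, 72 mm tall, left of the press; bystander. Origin at the centre of the underside.
- tape_1: Roll of beige tape lying flat, 104 mm across, 25 mm tall, left of the press; bystander. Origin at the centre of the underside.

How it is judged (in metres and radians):
On the way:
1. the platen has landed lightly on the block (1 to 20 N) and the ring has been let go (contact force between press_platen and pad between 1 and 20 N and contact force between the fingers and press_ring below 0.5 N), for 0.3 s.
At the end, for the whole second after the job is handed in: The platen presses the block with 24 to 56 N, the inner knob is turned by roughly half a turn (its mark over 13 mm from where it was), ring and knob stand still, the block lies within 6 mm of where it was (contact force between press_platen and pad between 24 and 56 N and distance of knob_mark from where it was at the start of the episode above 0.013 m and distance of pad from where it was at the start of the episode below 0.006 m and velocity of joint each of press_ring, press_knob below 0.05 rad/s); the robot touches nothing.
It fails at once if the block is crushed: more than 75 N under the platen (contact force between press_platen and pad above 75 N).
It fails at once if the outer ring is turned on clockwise after the platen has landed (over 24 N) (contact force between press_platen and pad above 24 N and velocity of joint press_ring above 0.06 rad/s).
It fails at once if a bystander is pushed more than 20 mm (distance of any of pads_done, glue_jar, tape_1 from where it was at the start of the episode above 0.02 m).
It also fails if it takes over 72 s, if anything falls off the work surface, if the arm or the gripper's body presses on something with over 40 N, if the wrist force passes 120 N, or if a joint passes its speed limit or range.

## Working session

There is one attempt and no reset: what is moved stays moved. The work goes in short steps, Python scripts to look and compute and a shell command to move; the robot and the scene stay as the last step left them, time stands still between calls to the robot, and variables do not carry over. Pictures are saved under pics/ and viewed, and the job is handed in when it is done.

```bash
mkdir -p pics; ls
python3 - <<'E'
from plant import *
import cv2,numpy as np
s=get_state();print(s)
for n in ["scene","top","wrist"]:
    c=capture(n);cv2.imwrite(f"pics/{n}0.png",c["image"][:,:,::-1])
    print(n,{k:(np.round(v,4).tolist() if not isinstance(v,str) else v) for k,v in c.items() if k!="image"})
E
```

```text
pics
{'time_s': 0.0, 'joints': array([-5.28203474e+01,  2.05916121e+01,  6.33031263e-01, -2.09813702e-02,
       -7.01343680e+01, -1.65076327e+01]), 'qd': array([ 0.01865586, -0.072818  ,  0.09196875,  0.02222972,  0.00068166,
        0.0104626 ]), 'joint_torque': array([ 9.81593876e-04, -5.82720029e+01,  2.93059373e+01,  6.99721813e+00,
        6.92273868e-03, -1.37515135e-04]), 'tcp_pos': array([ 0.238102  , -0.63108727,  0.22561233]), 'eef_rot': array([ 94.52881791,  89.90498083, 115.19369203]), 'contact_force': array([-0.81411801, -0.94398508,  0.62130096]), 'moment': array([ 0.00610604, -0.03355002,  0.05614192]), 'gripper_width': 0.08764834714813098}
scene {'fovy': 54.1146, 'cx': 256.4467, 'cy': 187.3585, 'pose': [[-0.7316, 0.3182, -0.603, -0.037], [-0.6818, -0.3463, 0.6444, 0.844], [-0.0038, 0.8825, 0.4703, 0.5328], [0.0, 0.0, 0.0, 1.0]]}
top {'fovy': 46.4267, 'cx': 254.1527, 'cy': 186.5978, 'pose': [[-0.0301, 0.9841, -0.1753, 0.3179], [-0.9995, -0.0289, 0.0093, 0.3147], [0.0041, 0.1755, 0.9845, 0.9568], [0.0, 0.0, 0.0, 1.0]]}
wrist {'fovy': 58.8339, 'cx': 251.914, 'cy': 193.1187, 'tool_from_camera': [[-0.0023, 0.2689, -0.9632, -0.1598], [1.0, 0.0015, -0.002, 0.0005], [0.0009, -0.9632, -0.2689, -0.0722], [0.0, 0.0, 0.0, 1.0]]}
```

View pics/scene0.png

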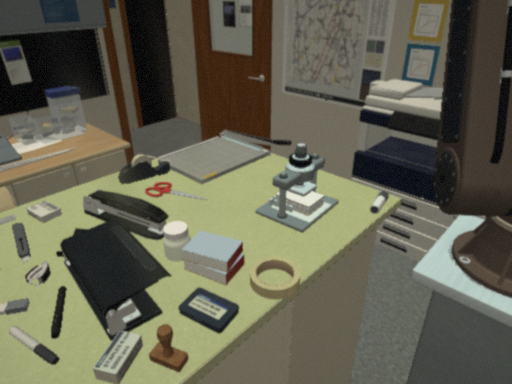

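View pics/top0.png

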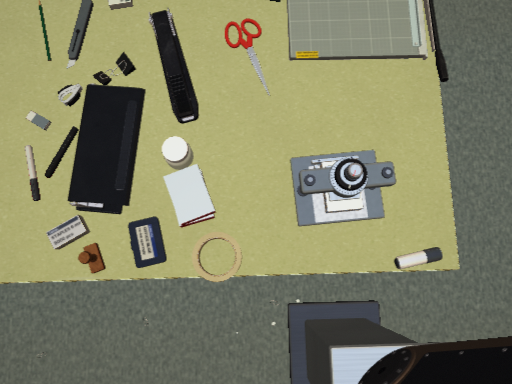

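View pics/wrist0.png

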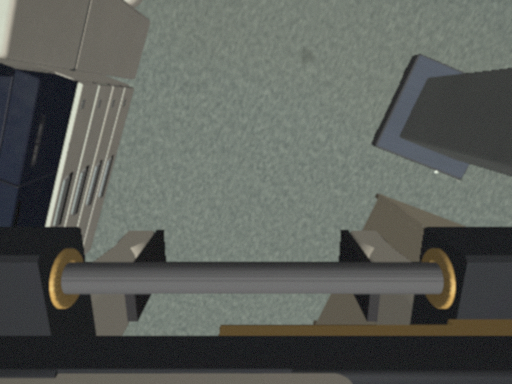

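The scene and top views show the press: in the top view the base spans about (292-383, 152-225) and the knob is near (352,173). The jar, pads and tape lie left of it. I'll zoom in next.

Run:
```python
import cv2
t=cv2.imread("pics/top0.png")[140:240,280:400];cv2.imwrite("pics/topz.png",cv2.resize(t,None,fx=6,fy=6,interpolation=cv2.INTER_CUBIC)[:600])
t=cv2.imread("pics/scene0.png")[135:235,245:345];cv2.imwrite("pics/scenez.png",cv2.resize(t,None,fx=6,fy=6,interpolation=cv2.INTER_CUBIC))
```

```text
(no output)
```

View pics/topz.png

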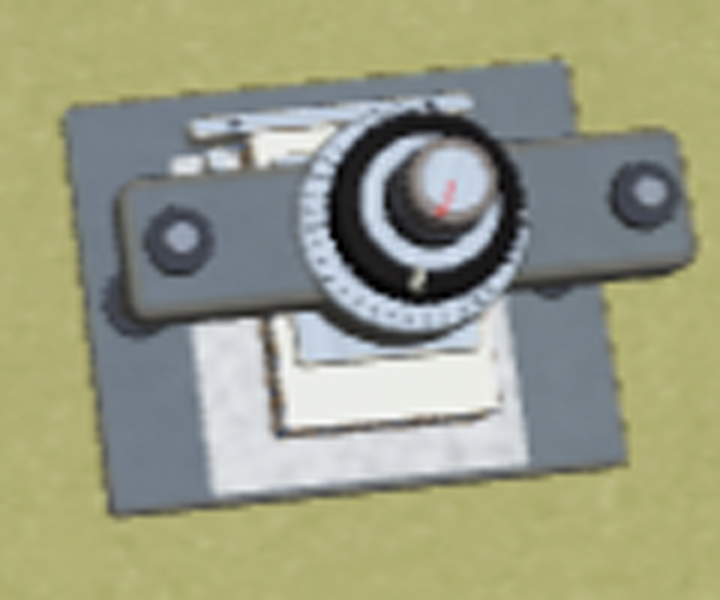

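View pics/scenez.png

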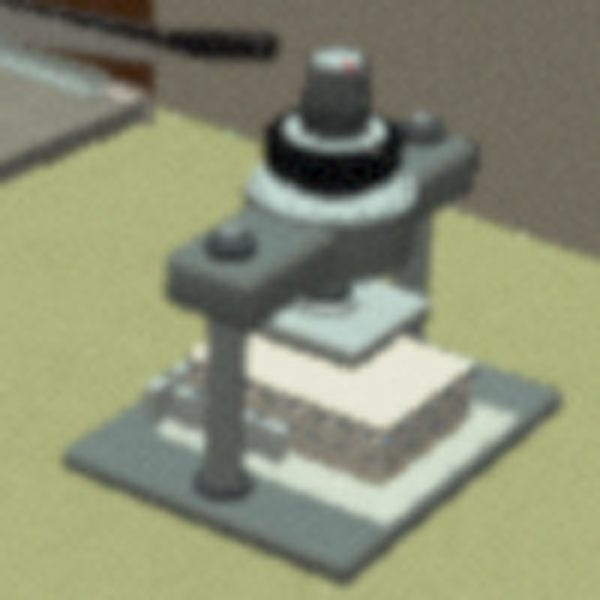

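```bash
cat > h.py <<'E'
import numpy as np,cv2,json
from plant import *
def ray(c,u,v):
    f=192/np.tan(np.radians(c["fovy"])/2)
    return np.array([(u-c["cx"])/f,-(v-c["cy"])/f,-1])
def onz(c,P,u,v,z):
    d=P[:3,:3]@ray(c,u,v);o=P[:3,3];return o+d*(z-o[2])/d[2]
E
python3 - <<'E'
from h import *
c=capture("top");P=np.array(c["pose"])
z=lambda u,v:((u+.5)/6-.5+280,(v+.5)/6-.5+140)
L=[("knobtop",452,180,.186),("nutL",182,238,.136),("nutR",650,190,.136)]+[("base%d"%i,a,b,.014) for i,(a,b) in enumerate([(68,108),(568,60),(625,462),(112,508)])]
for n,u,v,h in L: print(n,onz(c,P,*z(u,v),h).round(4))
c=capture("scene");P=np.array(c["pose"])
print(onz(c,P,(338+.5)/6-.5+245,(58+.5)/6-.5+135,.186))
print(onz(c,P,(333+.5)/6-.5+245,(132+.5)/6-.5+135,.155))
E
```

```text
knobtop [0.4804 0.129  0.186 ]
nutL [0.475  0.2024 0.136 ]
nutR [0.4859 0.0552 0.136 ]
base0 [0.5472 0.2243 0.014 ]
base1 [0.5598 0.0424 0.014 ]
base2 [0.4133 0.0336 0.014 ]
base3 [0.4025 0.2153 0.014 ]
[0.48197131 0.12614534 0.186     ]
[0.47892371 0.13100304 0.155     ]
```

```bash
cat >> h.py <<'E'
from scipy.spatial.transform import Rotation as Ro
def Rt(s): return Ro.from_euler('xyz',s["eef_rot"],degrees=True).as_matrix()
def totool(s,tgt): return Rt(s).T@(np.array(tgt)-s["tcp_pos"])
def brief(s):
    print("t",round(s["time_s"],2),"tcp",s["tcp_pos"].round(4),"j",s["joints"].round(1),"F",s["contact_force"].round(2),"M",s["moment"].round(3),"w",round(s["gripper_width"],4))
    R=Rt(s);print("xT",R[:,0].round(3),"yT dir",R[:,1].round(3),"zT",R[:,2].round(3))
E
python3 - <<'E'
from h import *
s=get_state();brief(s)
print(totool(s,[.42,-.35,.26]),totool(s,[.4805,.129,.26]))
c=capture("scene");P=np.array(c["pose"])
f=192/np.tan(np.radians(c["fovy"])/2)
z=lambda u,v:((u+.5)/6-.5+245,(v+.5)/6-.5+135)
b=onz(c,P,*z(380,485),.014);print("padcorner",b)
def proj(p):
    q=P[:3,:3].T@(np.array(p)-P[:3,3]);return np.array([c["cx"]+f*q[0]/-q[2],c["cy"]-f*q[1]/-q[2]])
def hgt(xy,uv):
    from scipy.optimize import minimize_scalar as m
    r=m(lambda h:np.sum((proj([*xy,h])-uv)**2),bounds=(0,.2),method='bounded');return r.x,r.fun**.5
print("pad top",hgt(b[:2],z(385,430)))
y=np.radians(4.2);A=np.array([[np.cos(y),-np.sin(y)],[np.sin(y),np.cos(y)]])
for hx,hy in((.036,.031),(.031,.036)):
  for sx in(-1,1):
    for sy in(-1,1):
      xy=np.array([.4805,.129])+A@[sx*hx,sy*hy]
      print(hx,sx,sy,xy.round(4),(np.array(proj([*xy,.06]))-[245,135])*6,"bottom corner h",hgt(xy,z(350,362)))
E
```

```text
t 0.25 tcp [ 0.2382 -0.6314  0.2261] j [-52.8  20.6   0.7  -0.  -70.1 -16.5] F [-0.01  0.36  0.26] M [0.009 0.005 0.012] w 0.0876
xT [-0.     0.001 -1.   ] yT dir [-0.353  0.936  0.001] zT [ 0.936  0.353 -0.   ]
[-0.03375242  0.19909991  0.26941462] [-0.03344939  0.62592014  0.49508174]
padcorner [0.42612686 0.15573058 0.014     ]
pad top (np.float64(0.0414871276056304), np.float64(0.1771576563529375))
0.036 -1 -1 [0.4469 0.0954] [426.57445047 323.41108995] bottom corner h (np.float64(0.03862385730869281), np.float64(12.65423438276838))
0.036 -1 1 [0.4423 0.1573] [350.73609177 377.87030106] bottom corner h (np.float64(0.06876695914785035), np.float64(0.7317443004687235))
0.036 1 -1 [0.5187 0.1007] [290.65472705 277.30886475] bottom corner h (np.float64(0.01829125934371839), np.float64(10.116830335109832))
0.036 1 1 [0.5141 0.1626] [212.0368931  327.60615423] bottom corner h (np.float64(0.04595927989901325), np.float64(22.724981710485725))
0.031 -1 -1 [0.4522 0.0908] [422.63680099 315.92379512] bottom corner h (np.float64(0.03489691094996295), np.float64(11.908777091950773))
0.031 -1 1 [0.4469 0.1626] [334.30086541 378.82233438] bottom corner h (np.float64(0.06969924504831627), np.float64(2.0050683022244704))
0.031 1 -1 [0.5141 0.0954] [305.80015407 276.49811015] bottom corner h (np.float64(0.01754596198313204), np.float64(7.649459674620058))
0.031 1 1 [0.5088 0.1672] [214.68680144 335.23425351] bottom corner h (np.float64(0.04987060707642827), np.float64(22.248103085835528))
```

```bash
python3 -m creep '{"jaw":[-0.64,-0.64,-0.64,-0.64,-0.64,-0.64,-0.64,-0.64,-0.64,-0.64],"translation":[[-0.0034,0.02,0.027],[-0.0034,0.02,0.027],[-0.0034,0.02,0.027],[-0.0034,0.02,0.027],[-0.0034,0.02,0.027],[-0.0034,0.02,0.027],[-0.0034,0.02,0.027],[-0.0034,0.02,0.027],[-0.0034,0.02,0.027],[-0.0034,0.02,0.027]],"roll":[0,0,0,0,0,0,0,0,0,0]}' 20
python3 -m creep '{"jaw":[-0.64,-0.64,-0.64,-0.64,-0.64,-0.64,-0.64,-0.64,-0.64,-0.64],"translation":[[0,0.043,0.0225],[0,0.043,0.0225],[0,0.043,0.0225],[0,0.043,0.0225],[0,0.043,0.0225],[0,0.043,0.0225],[0,0.043,0.0225],[0,0.043,0.0225],[0,0.043,0.0225],[0,0.03,0.02]],"roll":[0,0,0,0,0,0,0,0,0,0]}'
python3 - <<'E'
from h import *
s=get_state();brief(s);print(totool(s,[.4805,.129,.26]))
c=capture("wrist");cv2.imwrite("pics/w1.png",c["image"][:,:,::-1])
s=get_state();brief(s)
E
```

```text
time_s: 1.3
tcp_pos: [0.4208, -0.3478, 0.2609]
eef_rot: [-36.1, 90.0, -15.4]
contact_force: [-0.1, -1.2, -0.3]
gripper_width: 0.0718
time_s: 2.3
tcp_pos: [0.481, 0.1223, 0.261]
eef_rot: [21.8, 89.9, 42.6]
contact_force: [0.6, -0.6, 0.3]
gripper_width: 0.0717
t 2.3 tcp [0.481  0.1223 0.261 ] j [  37.     2.1  -18.2   -0.   -69.6 -106.2] F [ 0.58 -0.63  0.31] M [-0.043 -0.116 -0.033] w 0.0717
xT [ 0.001  0.001 -1.   ] yT dir [-0.354  0.935  0.   ] zT [0.935 0.354 0.001]
[0.0009648  0.00641811 0.00192948]
t 2.35 tcp [0.4827 0.1256 0.2606] j [  37.2    2.4  -18.    -0.   -69.5 -106.4] F [2.58 3.84 2.61] M [ 0.751 -0.542  0.027] w 0.072
xT [ 0.001  0.001 -1.   ] yT dir [-0.355  0.935  0.001] zT [0.935 0.355 0.002]
```

View pics/w1.png

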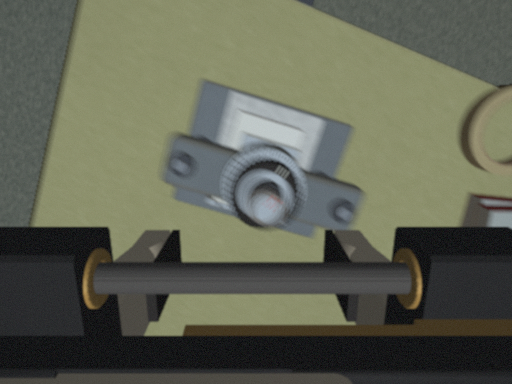

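The wrist view shows the press at (265,180), with the knob near (268,205) and some motion blur. Rolling positive turns clockwise and lowers joint 6, so I wind it anticlockwise first to get the full turning range in one grasp.

```bash
for i in 1 2 3; do python3 -m creep '{"jaw":[-0.64,-0.64,-0.64,-0.64,-0.64,-0.64,-0.64,-0.64,-0.64,-0.64],"translation":[[0,0,0],[0,0,0],[0,0,0],[0,0,0],[0,0,0],[0,0,0],[0,0,0],[0,0,0],[0,0,0],[0,0,0]],"roll":[-0.13,-0.13,-0.13,-0.13,-0.13,-0.13,-0.13,-0.13,-0.13,-0.13]}' >/dev/null; done
python3 - <<'E'
from h import *
for i in range(4): capture("top")
s=get_state();brief(s);print(totool(s,[.4805,.129,.26]))
c=capture("wrist");cv2.imwrite("pics/w2.png",c["image"][:,:,::-1])
E
```

```text
t 5.55 tcp [0.4812 0.1195 0.2606] j [ 36.7   2.1 -18.2  -0.  -69.6 117.2] F [-0.14  0.72  0.1 ] M [-0.18   0.043  0.033] w 0.072
xT [ 0.  0. -1.] yT dir [ 0.898 -0.44   0.   ] zT [-0.44  -0.898 -0.   ]
[ 0.00061007 -0.00480251 -0.00820106]
```

View pics/w2.png

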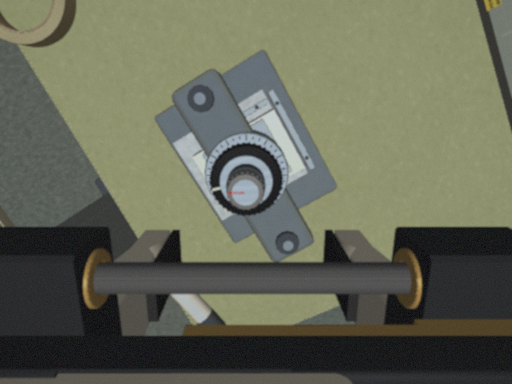

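Run:
```python
from h import *
s=get_state();c=capture("wrist");T=np.array(c["tool_from_camera"])
W=np.eye(4);W[:3,:3]=Rt(s);W[:3,3]=s["tcp_pos"];P=W@T
im=c["image"][:,:,::-1].copy()
z=cv2.resize(im[80:260,140:350],None,fx=3,fy=3,interpolation=cv2.INTER_CUBIC);cv2.imwrite("pics/w2z.png",z)
# dark ring mask
g=im.max(2);m=((g<45)).astype(np.uint8);m[:, :190]=0;m[:,300:]=0;m[225:]=0;m[:120]=0
cs,_=cv2.findContours(m,cv2.RETR_EXTERNAL,cv2.CHAIN_APPROX_NONE);k=max(cs,key=cv2.contourArea)
e=cv2.fitEllipse(k);print("ring ell",e);print("ring outer at .155/.146",onz(c,P,*e[0],.155),onz(c,P,*e[0],.146))
for n,u,v,h in[("knob",246,191,.186),("nut",201,98,.136),("nut",287.5,242.5,.136)]:print(n,onz(c,P,u,v,h).round(4))
```

```text
ring ell ((245.83566284179688, 179.6199493408203), (64.6158218383789, 65.3945541381836), 175.1484832763672)
ring outer at .155/.146 [0.48080209 0.13137417 0.155     ] [0.47970795 0.12955238 0.146     ]
knob [0.481  0.1301 0.186 ]
nut [0.4761 0.2038 0.136 ]
nut [0.4864 0.0588 0.136 ]
```

View pics/w2z.png

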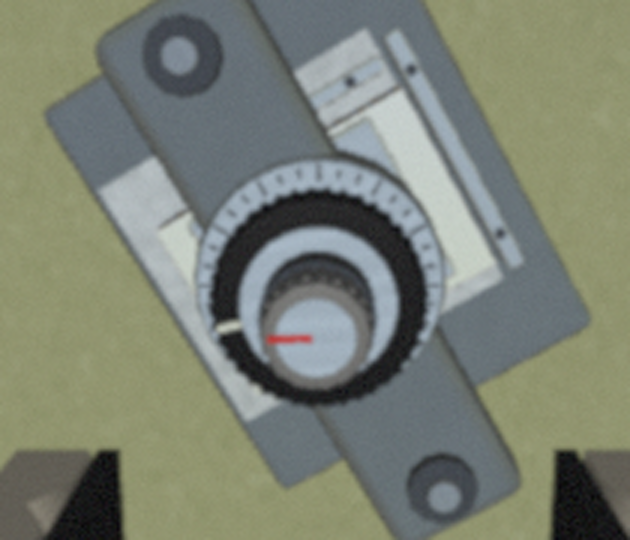

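The white index is at (228,327) in the zoom, the red mark at about (270,338), and the two nuts are visible. The wrist view puts the axis at (0.481, 0.130), 1 mm from the top view's value. Now I centre and go partway down.

```bash
python3 -m creep '{"jaw":[-0.64,-0.64,-0.64,-0.64,-0.64,-0.64,-0.64,-0.64,-0.64,-0.64],"translation":[[0,-0.0049,-0.0091],[0.01,0,0],[0.01,0,0],[0.01,0,0],[0.01,0,0],[0.01,0,0],[0.008,0,0],[0,0,0],[0,0,0],[0,0,0]],"roll":[0,0,0,0,0,0,0,0,0,0]}'
python3 - <<'E'
from h import *
s=get_state();brief(s);print(totool(s,[.4808,.1298,.1335]))
E
```

```text
time_s: 6.65
tcp_pos: [0.4811, 0.1301, 0.203]
eef_rot: [141.8, 90.0, 25.9]
contact_force: [0.0, 0.5, -0.5]
gripper_width: 0.0722
t 6.65 tcp [0.4811 0.1301 0.203 ] j [ 37.8   4.8 -23.2   0.  -62.  116.4] F [ 0.03  0.5  -0.46] M [-0.138  0.061  0.012] w 0.0722
xT [ 0.001  0.    -1.   ] yT dir [ 0.9   -0.436  0.001] zT [-0.436 -0.9   -0.001]
[ 0.06954436 -0.00020904  0.00043691]
```

```bash
python3 -m creep '{"jaw":[-0.64,-0.64,-0.64,-0.64,-0.64,-0.64,-0.64,-0.64,-0.64,-0.64],"translation":[[0.01,0,0],[0.01,0,0],[0.01,0,0],[0.01,0,0],[0.01,0,0],[0.01,0,0],[0.0045,0,0],[0.0045,0,0],[0,0,0],[0,0,0]],"roll":[0,0,0,0,0,0,0,0,0,0]}'
python3 - <<'E'
from h import *
s=get_state();brief(s);print(totool(s,[.4808,.1298,.1335]))
c=capture("wrist");cv2.imwrite("pics/w3.png",c["image"][:,:,::-1])
c=capture("scene");cv2.imwrite("pics/s3.png",cv2.resize(c["image"][130:230,245:345,::-1],None,fx=6,fy=6,interpolation=cv2.INTER_CUBIC))
E
```

```text
time_s: 7.65
tcp_pos: [0.481, 0.13, 0.1338]
eef_rot: [133.6, 90.0, 17.8]
contact_force: [0.9, 0.5, 0.6]
gripper_width: 0.072
t 7.65 tcp [0.481  0.13   0.1338] j [ 37.8   8.7 -28.7   0.  -52.6 116.4] F [0.93 0.46 0.56] M [-0.169  0.01   0.002] w 0.072
xT [ 0.  0. -1.] yT dir [ 0.9   -0.436  0.   ] zT [-0.436 -0.9   -0.   ]
[ 2.66986112e-04 -6.62405967e-05  3.01778180e-04]
```

View pics/w3.png

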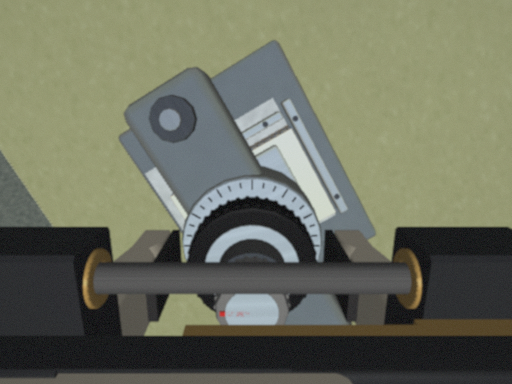

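View pics/s3.png

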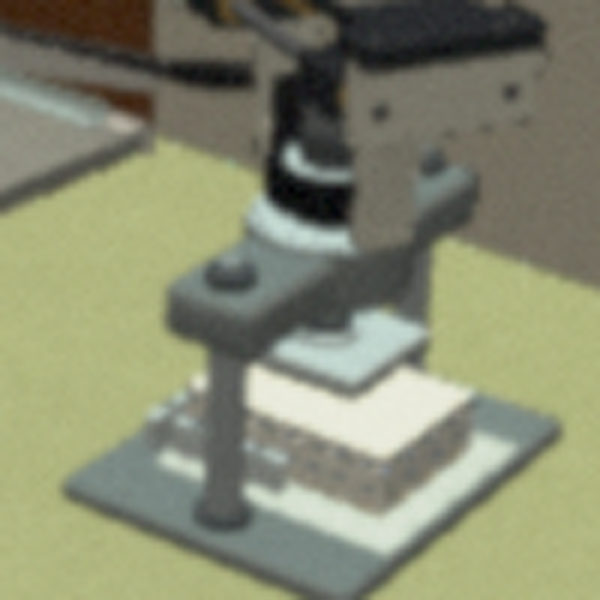

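The fingers straddle the ring evenly, with the ring centred near x≈252 between pads at 165 and 340. The platen still hangs clear of the block. Next I close.

```bash
python3 -m creep '{"jaw":[0.2,0.6,1,1,1,1,1,1,1,1],"translation":[[0,0,0],[0,0,0],[0,0,0],[0,0,0],[0,0,0],[0,0,0],[0,0,0],[0,0,0],[0,0,0],[0,0,0]],"roll":[0,0,0,0,0,0,0,0,0,0]}' 40
python3 - <<'E'
from h import *
brief(get_state())
for i in range(8): capture("top");s=get_state();print(s["contact_force"].round(2),s["moment"].round(3))
E
```

```text
time_s: 8.75
tcp_pos: [0.4809, 0.13, 0.1337]
eef_rot: [144.9, 90.0, 29.0]
contact_force: [-0.9, 0.0, 4.8]
gripper_width: 0.0572
t 8.75 tcp [0.4809 0.13   0.1337] j [ 37.8   8.7 -28.7   0.  -52.6 116.4] F [-0.93  0.02  4.79] M [-0.124  0.485  0.01 ] w 0.0572
xT [ 0.  0. -1.] yT dir [ 0.9   -0.436  0.   ] zT [-0.436 -0.9   -0.   ]
[-1.53  0.12  4.75] [-0.08   0.524  0.045]
[-1.67  0.72  5.41] [-0.097  0.505 -0.028]
[-1.32  0.37  5.48] [-0.11   0.571 -0.047]
[-1.29  0.9   5.15] [-0.042  0.584  0.001]
[-1.9   0.16  5.58] [-0.1    0.565 -0.037]
[-1.33 -0.68  4.69] [-0.045  0.563  0.064]
[-0.98  0.29  5.33] [-0.087  0.579 -0.03 ]
[-1.79  0.01  5.19] [-0.091  0.529 -0.012]
```

```bash
python3 -m creep '{"jaw":[1,1,1,1,1,1,1,1,1,1],"translation":[[0,0,0],[0,0,0],[0,0,0],[0,0,0],[0,0,0],[0,0,0],[0,0,0],[0,0,0],[0,0,0],[0,0,0]],"roll":[0.05,0.05,0.05,0.05,0.05,0.05,0.05,0.05,0.05,0.05]}'
python3 - <<'E'
from h import *
brief(get_state())
for i in range(8): capture("top");s=get_state();print(s["joints"][5].round(2),s["contact_force"].round(2),s["moment"].round(3))
c=capture("wrist");cv2.imwrite("pics/w4.png",c["image"][:,:,::-1])
c=capture("scene");cv2.imwrite("pics/s4.png",cv2.resize(c["image"][130:230,245:345,::-1],None,fx=6,fy=6,interpolation=cv2.INTER_CUBIC))
E
```

```text
time_s: 10.15
tcp_pos: [0.4812, 0.1298, 0.1337]
eef_rot: [103.1, 90.0, -41.5]
contact_force: [0.8, -0.1, 4.6]
gripper_width: 0.0572
t 10.15 tcp [0.4812 0.1298 0.1337] j [ 37.8   8.8 -28.7   0.1 -52.6  87.6] F [ 0.83 -0.06  4.57] M [-0.804 -0.158  0.5  ] w 0.0572
xT [ 0.001 -0.001 -1.   ] yT dir [ 0.58  -0.815  0.001] zT [-0.815 -0.58  -0.   ]
87.45 [ 0.46 -1.36  4.23] [-0.784 -0.186  0.238]
87.67 [ 1.78 -2.68  3.69] [-0.973 -0.414 -0.21 ]
87.75 [ 1.58 -1.96  4.73] [-1.138 -0.506 -0.296]
87.76 [ 1.93 -2.47  4.37] [-1.152 -0.668 -0.248]
87.76 [ 1.44 -1.92  4.93] [-1.201 -0.706 -0.337]
87.75 [ 2.49 -3.05  3.91] [-1.266 -0.853 -0.255]
87.74 [ 3.1  -3.6   4.88] [-1.376 -0.864 -0.254]
87.73 [ 2.35 -3.45  4.9 ] [-1.406 -0.987 -0.164]
```

View pics/w4.png

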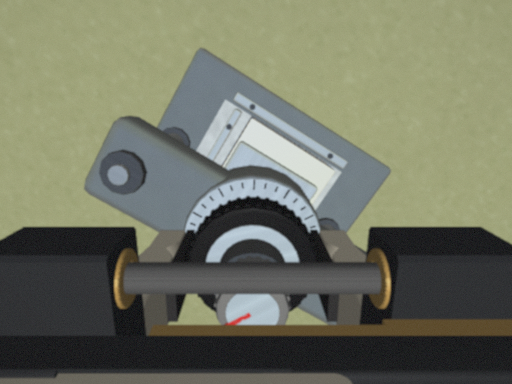

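View pics/s4.png

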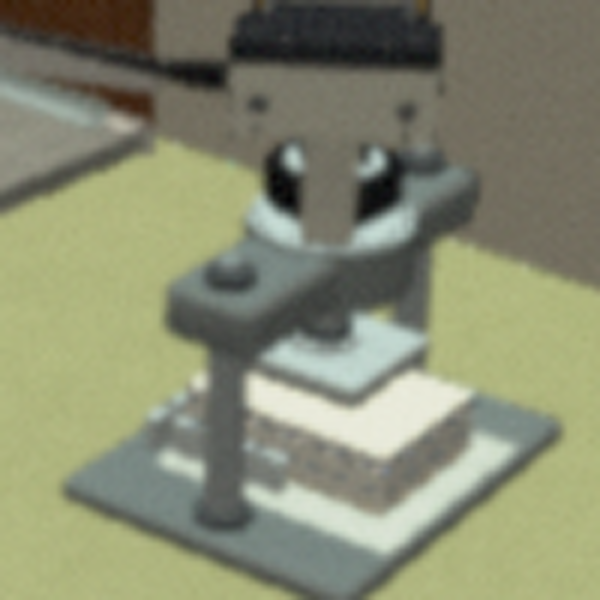

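```bash
python3 -m creep '{"jaw":[1,1,1,1,1,1,1,1,1,1],"translation":[[0,0,0],[0,0,0],[0,0,0],[0,0,0],[0,0,0],[0,0,0],[0,0,0],[0,0,0],[0,0,0],[0,0,0]],"roll":[0.08,0.08,0.08,0.08,0.08,0.08,0.08,0.08,0.08,0.08]}'
cat > pic.py <<'E'
from h import *
import sys
n=sys.argv[1]
brief(get_state())
c=capture("scene");P=np.array(c["pose"]);f=192/np.tan(np.radians(c["fovy"])/2)
im=cv2.resize(c["image"][160:220,270:335,::-1],None,fx=10,fy=10,interpolation=cv2.INTER_CUBIC)
for h in (.0395,.0415,.0435):
    q=P[:3,:3].T@(np.array([.4423,.1573,h])-P[:3,3]);uv=np.array([c["cx"]+f*q[0]/-q[2],c["cy"]-f*q[1]/-q[2]]);print(h,(uv-[270,160]+.5)*10)
cv2.imwrite(f"pics/{n}.png",im)
E
python3 pic.py s5
```

```text
time_s: 11.65
tcp_pos: [0.4812, 0.1292, 0.1337]
eef_rot: [120.6, 89.9, -69.9]
contact_force: [5.8, -7.6, 4.2]
gripper_width: 0.0568
t 11.65 tcp [0.4812 0.1292 0.1337] j [ 37.7   8.8 -28.7   0.1 -52.6  41.7] F [ 5.83 -7.56  4.18] M [-2.685 -1.693  0.516] w 0.0568
xT [ 0.001 -0.001 -1.   ] yT dir [-0.181 -0.983  0.001] zT [-0.983  0.181 -0.001]
0.0395 [335.19476125 454.36370524]
0.0415 [335.62034705 447.64289184]
0.0435 [336.04676537 440.90893147]
```

View pics/s5.png

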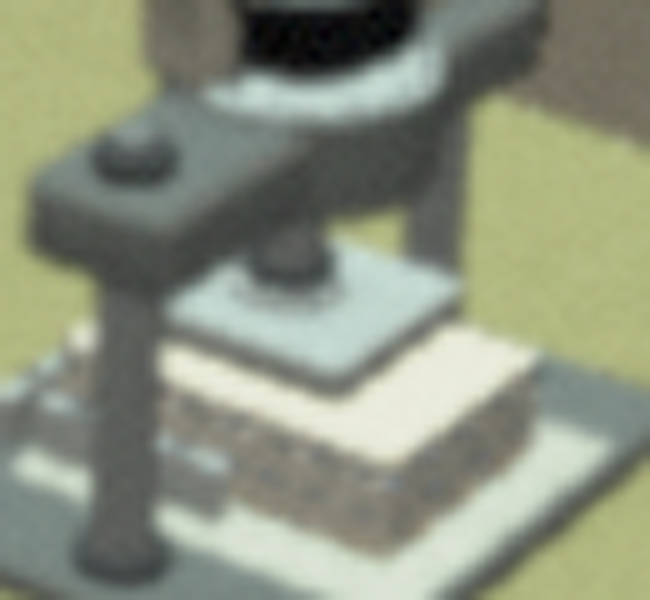

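The platen's front corner is at (345,393). Contact should come at about y=447, so roughly 16 mm (2.0 rad) remains. I keep turning and trim half a millimetre sideways to ease the side load.

```bash
python3 -m creep '{"jaw":[1,1,1,1,1,1,1,1,1,1],"translation":[[0,0.0005,-0.0005],[0,0,0],[0,0,0],[0,0,0],[0,0,0],[0,0,0],[0,0,0],[0,0,0],[0,0,0],[0,0,0]],"roll":[0.1,0.1,0.1,0.1,0.1,0.1,0.1,0.1,0.05,0.05]}' 
python3 pic.py s6
```

```text
time_s: 12.7
tcp_pos: [0.4809, 0.1286, 0.1337]
eef_rot: [127.6, 89.9, -114.3]
contact_force: [0.3, -5.9, 7.8]
gripper_width: 0.0573
t 12.7 tcp [0.4809 0.1286 0.1337] j [ 37.7   8.8 -28.7   0.1 -52.6  -9.7] F [ 0.28 -5.87  7.76] M [-2.09  -0.156  0.514] w 0.0573
xT [-0.001 -0.002 -1.   ] yT dir [-0.883 -0.47   0.001] zT [-0.47   0.883 -0.001]
0.0395 [335.19476125 454.36370524]
0.0415 [335.62034705 447.64289184]
0.0435 [336.04676537 440.90893147]
```

View pics/s6.png

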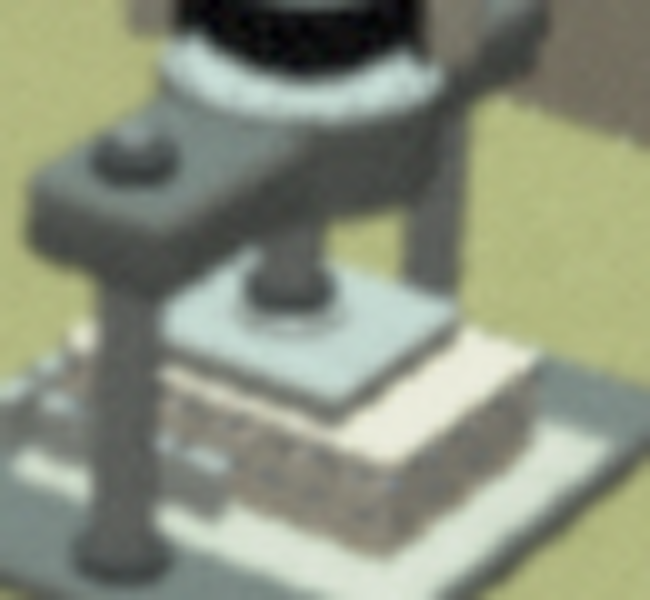

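```bash
python3 -m creep '{"jaw":[1,1,1,1,1,1,1,1,1,1],"translation":[[0,0.0002,-0.0004],[0,0,0],[0,0,0],[0,0,0],[0,0,0],[0,0,0],[0,0,0],[0,0,0],[0,0,0],[0,0,0]],"roll":[0.08,0.08,0.06,0.06,0.04,0.02,0.02,0.02,0.02,0.02]}' 
python3 pic.py s7
```

```text
time_s: 13.75
tcp_pos: [0.4806, 0.1285, 0.1337]
eef_rot: [132.1, 89.9, -133.9]
contact_force: [-1.8, -3.8, 9.0]
gripper_width: 0.0572
t 13.75 tcp [0.4806 0.1285 0.1337] j [ 37.7   8.7 -28.7   0.  -52.7 -33.6] F [-1.84 -3.78  8.97] M [-1.344  0.742  0.637] w 0.0572
xT [-0.001 -0.001 -1.   ] yT dir [-0.997 -0.071  0.001] zT [-0.071  0.997 -0.001]
0.0395 [335.19476125 454.36370524]
0.0415 [335.62034705 447.64289184]
0.0435 [336.04676537 440.90893147]
```

View pics/s7.png

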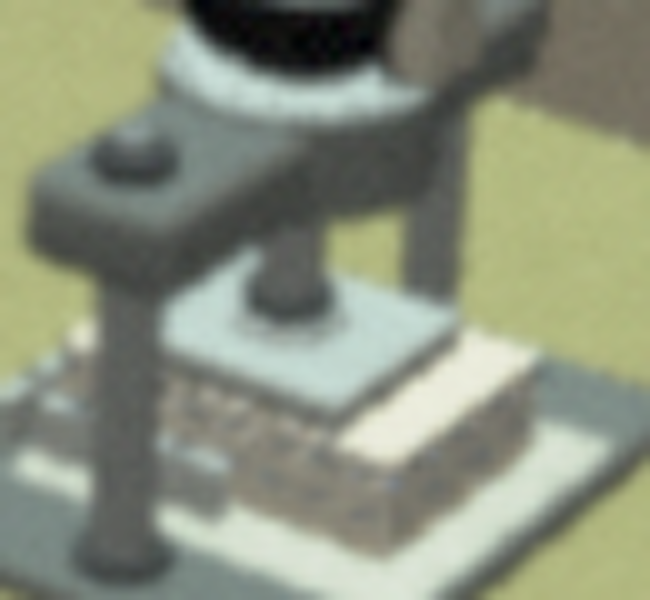

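Run:
```python
from h import *
import cv2
a=[]
for i in range(6):
    c=capture("scene");s=get_state();print(s["joints"][5].round(2),s["contact_force"].round(1),s["moment"].round(3));a.append(c["image"][185:220,283:328,::-1].astype(float))
im=np.mean(a,0).astype(np.uint8)
im=np.clip(im*1.3,0,255).astype(np.uint8)
cv2.imwrite("pics/s7b.png",cv2.resize(im,None,fx=16,fy=16,interpolation=cv2.INTER_CUBIC))
```

```text
-33.6 [-1.2 -4.   7.7] [-1.323  0.688  0.424]
-33.58 [-1.9 -4.3  8.1] [-1.308  0.66   0.408]
-33.57 [-2.2 -3.4  9.5] [-1.406  0.717  0.351]
-33.57 [-2.7 -3.4  8.3] [-1.302  0.706  0.325]
-33.57 [-1.2 -2.9  7.9] [-1.366  0.685  0.406]
-33.57 [-1.6 -3.9  8.9] [-1.36   0.694  0.358]
```

View pics/s7b.png

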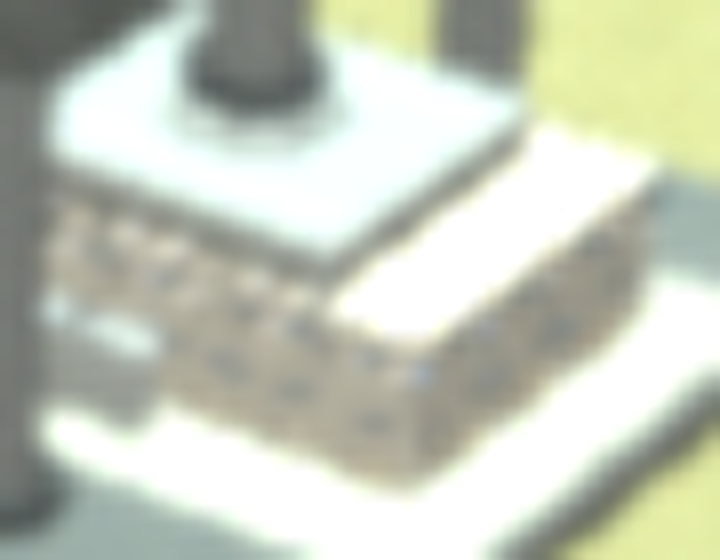

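Run:
```python
import cv2,numpy as np
I={k:cv2.imread(f"pics/{k}.png",0).astype(np.float32) for k in("s5","s6","s7")}
for name,(x0,x1,y0,y1) in {"platen right":(360,455,280,360),"collar":(240,345,250,330),"static post":(60,180,130,250)}.items():
  for a,b in(("s5","s6"),("s6","s7"),("s5","s7")):
    t=I[a][y0:y1,x0:x1];r=cv2.matchTemplate(I[b][y0-60:y1+60,x0-20:x1+20],t,cv2.TM_CCOEFF_NORMED);_,m,_,l=cv2.minMaxLoc(r);print(name,a,b,l[0]-20,l[1]-60,round(m,3))
# column profiles
for x in(200,230,260,290,320):
  for k in I: print(x,k,I[k][340:480:8,x].astype(int))
```

```text
platen right s5 s6 -9 29 0.995
platen right s6 s7 0 7 0.994
platen right s5 s7 -1 31 0.991
collar s5 s6 0 25 0.98
collar s6 s7 1 9 0.977
collar s5 s7 1 33 0.987
static post s5 s6 0 0 0.997
static post s6 s7 0 0 0.997
static post s5 s7 0 0 0.997
200 s5 [118 139 187 222 232 230 206 164 134 121 121 128 137 147 171 171 150 129]
200 s6 [201 174 138 116 128 166 184 161 134 123 123 126 133 147 173 174 149 126]
200 s7 [209 198 171 137 110 109 128 141 133 121 121 129 136 148 171 170 148 128]
230 s5 [149 123 131 169 212 231 231 218 191 151 130 130 135 135 137 143 142 135]
230 s6 [210 203 183 148 120 128 163 189 183 154 131 130 137 136 138 141 141 133]
230 s7 [206 211 206 185 151 121 113 132 156 149 133 130 137 135 136 143 145 137]
260 s5 [190 158 127 119 147 199 232 231 224 201 167 142 134 131 129 131 127 121]
260 s6 [196 207 206 194 161 125 118 146 185 189 167 144 135 129 131 132 127 123]
260 s7 [180 199 206 207 197 165 129 112 114 133 144 144 138 131 131 131 128 128]
290 s5 [207 195 172 138 114 128 179 226 231 230 219 185 143 127 131 134 132 131]
290 s6 [186 204 211 208 203 177 140 120 132 177 202 182 143 123 130 137 136 131]
290 s7 [170 189 204 208 208 201 176 140 120 123 146 155 138 125 132 139 137 130]
320 s5 [209 211 206 186 152 119 119 161 213 229 233 226 200 151 125 120 127 130]
320 s6 [189 204 208 211 210 206 187 154 126 117 141 178 187 153 126 120 127 129]
320 s7 [170 193 204 207 209 212 207 187 153 123 117 139 158 141 124 119 126 131]
```

```bash
python3 -m creep '{"jaw":[1,1,1,1,1,1,1,1,1,1],"translation":[[0,0,0],[0,0,0],[0,0,0],[0,0,0],[0,0,0],[0,0,0],[0,0,0],[0,0,0],[0,0,0],[0,0,0]],"roll":[0,0,0,0,0,0,0,-0.01,-0.01,-0.01]}' 
python3 -c "
from h import *
brief(get_state())"
```

```text
time_s: 15.1
tcp_pos: [0.4806, 0.1285, 0.1337]
eef_rot: [109.8, 89.9, -154.4]
contact_force: [-1.0, -3.6, 9.5]
gripper_width: 0.0567
t 15.1 tcp [0.4806 0.1285 0.1337] j [ 37.6   8.7 -28.7  -0.  -52.7 -31.9] F [-1.   -3.61  9.49] M [-1.343  0.611 -0.43 ] w 0.0567
xT [-0.001 -0.001 -1.   ] yT dir [-0.995 -0.1    0.001] zT [-0.1    0.995 -0.   ]
```

```bash
python3 -m creep '{"jaw":[1,1,1,1,1,1,1,1,1,1],"translation":[[0,0,0],[0,0,0],[0,0,0],[0,0,0],[0,0,0],[0,0,0],[0,0,0],[0,0,0],[0,0,0],[0,0,0]],"roll":[0,0,0,0,0,0,-0.005,-0.005,-0.005,-0.005]}' 
python3 -c "
from h import *
brief(get_state())
for i in range(5): capture('top');s=get_state();print(s['joints'][5].round(2),s['moment'].round(3))"
python3 -m creep '{"jaw":[1,1,1,1,1,1,1,1,1,1],"translation":[[0,0,0],[0,0,0],[0,0,0],[0,0,0],[0,0,0],[0,0,0],[0,0,0],[0,0,0],[0,0,0],[0,0,0]],"roll":[0,0,0,0,0,0.005,0.005,0.005,0.005,0.005]}' 
python3 -c "
from h import *
brief(get_state())
for i in range(5): capture('top');s=get_state();print(s['joints'][5].round(2),s['moment'].round(3))"
```

```text
time_s: 16.1
tcp_pos: [0.4806, 0.1285, 0.1337]
eef_rot: [109.3, 89.9, -153.8]
contact_force: [-0.8, -4.4, 8.5]
gripper_width: 0.0574
t 16.1 tcp [0.4806 0.1285 0.1337] j [ 37.6   8.7 -28.7  -0.  -52.7 -30.8] F [-0.81 -4.36  8.46] M [-1.36   0.6   -0.471] w 0.0574
xT [-0.001 -0.001 -1.   ] yT dir [-0.993 -0.12   0.001] zT [-0.12   0.993 -0.   ]
-30.74 [-1.305  0.58  -0.338]
-30.76 [-1.315  0.59  -0.377]
-30.76 [-1.344  0.57  -0.367]
-30.76 [-1.351  0.57  -0.403]
-30.76 [-1.327  0.563 -0.426]
time_s: 17.35
tcp_pos: [0.4806, 0.1285, 0.1337]
eef_rot: [129.7, 89.9, -134.7]
contact_force: [-0.8, -2.8, 7.7]
gripper_width: 0.057
t 17.35 tcp [0.4806 0.1285 0.1337] j [ 37.7   8.7 -28.7   0.  -52.7 -32.1] F [-0.84 -2.78  7.65] M [-1.395  0.699  0.624] w 0.057
xT [-0.001 -0.001 -1.   ] yT dir [-0.995 -0.096  0.001] zT [-0.096  0.995 -0.001]
-32.15 [-1.308  0.686  0.602]
-32.13 [-1.34   0.636  0.533]
-32.13 [-1.363  0.716  0.547]
-32.13 [-1.352  0.714  0.513]
-32.13 [-1.304  0.645  0.552]
```

The platen has landed: turning forward and backward gives +0.62 and -0.47 N m, a mean back-torque of about 0.08 N m, so roughly 10 N. I let go of the ring.

```bash
python3 -m creep '{"jaw":[-0.64,-0.64,-0.64,-0.64,-0.64,-0.64,-0.64,-0.64,-0.64,-0.64],"translation":[[0,0,0],[0,0,0],[0,0,0],[0,0,0],[0,0,0],[0,0,0],[0,0,0],[0,0,0],[0,0,0],[0,0,0]],"roll":[0,0,0,0,0,0,0,0,0,0]}' 
python3 pic.py s8
python3 -c "
from h import *
c=capture('wrist');cv2.imwrite('pics/w8.png',c['image'][:,:,::-1])"
```

```text
time_s: 18.6
tcp_pos: [0.4812, 0.1289, 0.1336]
eef_rot: [-51.5, 90.0, 44.0]
contact_force: [1.1, 1.6, 0.0]
gripper_width: 0.0719
t 18.6 tcp [0.4812 0.1289 0.1336] j [ 37.6   8.8 -28.7  -0.  -52.6 -32.2] F [1.13 1.58 0.01] M [0.049 0.113 0.024] w 0.0719
xT [ 0.  0. -1.] yT dir [-0.995 -0.095 -0.   ] zT [-0.095  0.995  0.   ]
0.0395 [335.19476125 454.36370524]
0.0415 [335.62034705 447.64289184]
0.0435 [336.04676537 440.90893147]
```

View pics/s8.png

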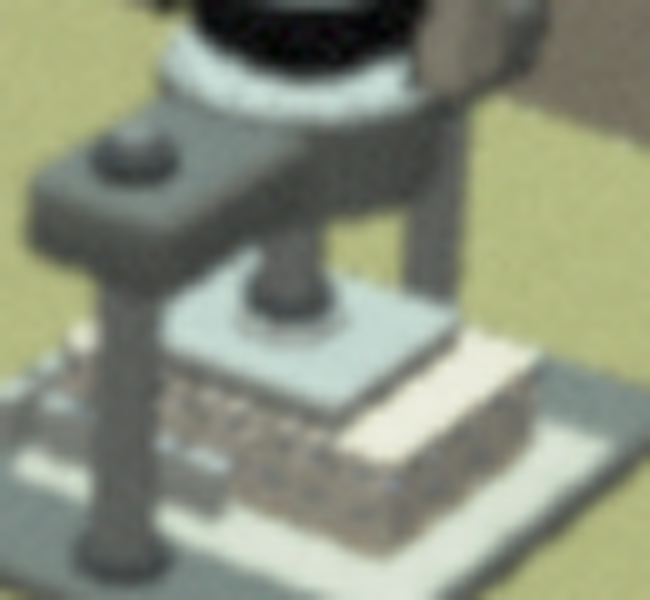

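View pics/w8.png

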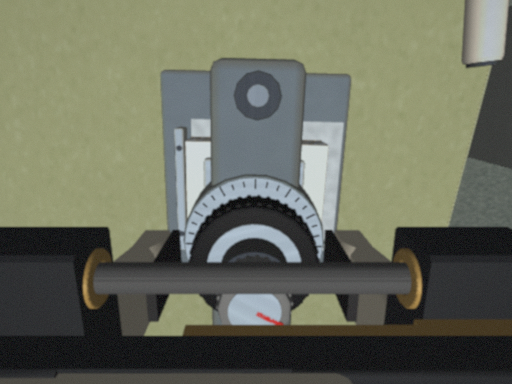

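The platen sits on the block, with the gap line gone and the picture the same after release. The knob and its red mark at (258,313)-(285,325) are clear for the next grasp. I rise to knob height and wind back.

```bash
python3 -m creep '{"jaw":[-0.64,-0.64,-0.64,-0.64,-0.64,-0.64,-0.64,-0.64,-0.64,-0.64],"translation":[[-0.0064,0,0],[-0.0064,0,0],[-0.0064,0,0],[-0.0064,0,0],[0,0,0],[0,0,0],[0,0,0],[0,0,0],[0,0,0],[0,0,0]],"roll":[0,0,0,0,-0.13,-0.13,-0.13,-0.13,-0.13,-0.13]}' 
python3 -m creep '{"jaw":[-0.64,-0.64,-0.64,-0.64,-0.64,-0.64,-0.64,-0.64,-0.64,-0.64],"translation":[[0,0,0],[0,0,0],[0,0,0],[0,0,0],[0,0,0],[0,0,0],[0,0,0],[0,0,0],[0,0,0],[0,0,0]],"roll":[-0.13,-0.13,-0.13,-0.13,-0.13,-0.13,-0.13,0,0,0]}'
python3 - <<'E'
from h import *
s=get_state();brief(s);print(totool(s,[.4808,.129,.159]))
c=capture('wrist');cv2.imwrite('pics/w9.png',c['image'][:,:,::-1])
E
```

```text
time_s: 19.7
tcp_pos: [0.4813, 0.129, 0.1597]
eef_rot: [-106.0, 90.0, 34.4]
contact_force: [0.1, -0.2, -0.4]
gripper_width: 0.072
time_s: 20.7
tcp_pos: [0.4813, 0.1289, 0.1593]
eef_rot: [-156.4, 90.0, 35.7]
contact_force: [0.8, 0.4, 0.2]
gripper_width: 0.0718
t 20.7 tcp [0.4813 0.1289 0.1593] j [ 37.6   7.1 -26.7   0.  -56.1  64.5] F [0.83 0.4  0.19] M [-0.107  0.123 -0.013] w 0.0718
xT [ 0.  0. -1.] yT dir [ 0.21  -0.978 -0.   ] zT [-0.978 -0.21  -0.   ]
[ 0.0003461  -0.00019034  0.00042039]
```

View pics/w9.png

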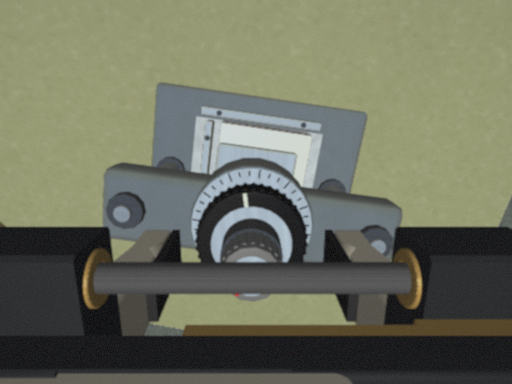

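```bash
python3 -m creep '{"jaw":[-0.4,-0.2,0,0.15,0.3,0.5,0.7,1,1,1],"translation":[[0,0,0],[0,0,0],[0,0,0],[0,0,0],[0,0,0],[0,0,0],[0,0,0],[0,0,0],[0,0,0],[0,0,0]],"roll":[0,0,0,0,0,0,0,0,0,0]}' 25
python3 -m creep '{"jaw":[1,1,1,1,1,1,1,1,1,1],"translation":[[0,0,0],[0,0,0],[0,0,0],[0,0,0],[0,0,0],[0,0,0],[0,0,0],[0,0,0],[0,0,0],[0,0,0]],"roll":[0,0,0,0,0.02,0.03,0.05,0.05,0.05,0.05]}'
python3 - <<'E'
from h import *
s=get_state();brief(s)
c=capture('wrist');cv2.imwrite('pics/w10.png',c['image'][:,:,::-1])
E
```

```text
time_s: 21.75
tcp_pos: [0.4812, 0.1293, 0.1592]
eef_rot: [-109.1, 90.0, 83.2]
contact_force: [-2.1, 5.3, 0.9]
gripper_width: 0.0266
time_s: 22.75
tcp_pos: [0.4812, 0.1291, 0.1592]
eef_rot: [-86.4, 90.0, 91.4]
contact_force: [-1.6, 4.2, 0.1]
gripper_width: 0.0262
t 22.75 tcp [0.4812 0.1291 0.1592] j [ 37.7   7.2 -26.7  -0.  -56.1  50.2] F [-1.6   4.15  0.1 ] M [1.311 0.938 0.101] w 0.0262
xT [-0.  0. -1.] yT dir [-0.038 -0.999 -0.   ] zT [-0.999  0.038  0.   ]
```

View pics/w10.png

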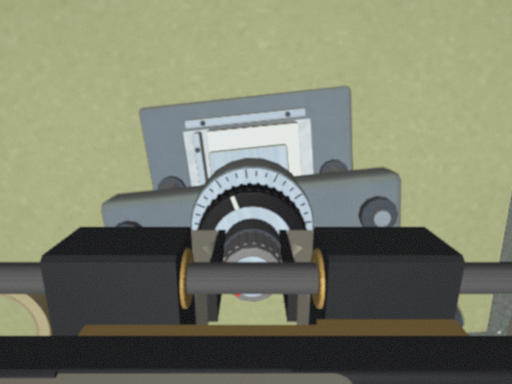

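The knob turns with the gripper: its red mark stays at (236,294) in the wrist frame, and the ring index stays with the press. I carry on.

```bash
python3 -m creep '{"jaw":[1,1,1,1,1,1,1,1,1,1],"translation":[[0,0,0],[0,0,0],[0,0,0],[0,0,0],[0,0,0],[0,0,0],[0,0,0],[0,0,0],[0,0,0],[0,0,0]],"roll":[0.1,0.1,0.1,0.1,0.1,0.1,0.1,0.1,0.1,0.1]}'
python3 -c "
from h import *
brief(get_state())"
python3 -m creep '{"jaw":[1,1,1,1,1,1,1,1,1,1],"translation":[[0,0,0],[0,0,0],[0,0,0],[0,0,0],[0,0,0],[0,0,0],[0,0,0],[0,0,0],[0,0,0],[0,0,0]],"roll":[0.1,0.1,0.1,0.1,0.1,0.1,0.1,0.1,0.1,0.1]}'
python3 - <<'E'
from h import *
s=get_state();brief(s)
for i in range(4): capture('top')
brief(get_state())
c=capture('wrist');cv2.imwrite('pics/w11.png',c['image'][:,:,::-1])
E
```

```text
time_s: 23.8
tcp_pos: [0.4808, 0.1286, 0.1592]
eef_rot: [98.0, 89.9, -141.5]
contact_force: [-4.0, 2.3, 1.6]
gripper_width: 0.0267
t 23.8 tcp [0.4808 0.1286 0.1592] j [ 37.6   7.1 -26.7   0.  -56.2  -7.2] F [-3.98  2.27  1.65] M [0.829 1.443 0.095] w 0.0267
xT [-0.001 -0.001 -1.   ] yT dir [-0.862 -0.507  0.001] zT [-0.507  0.862 -0.   ]
time_s: 24.8
tcp_pos: [0.4803, 0.1286, 0.1592]
eef_rot: [134.9, 89.9, -161.9]
contact_force: [-6.1, 4.1, 5.1]
gripper_width: 0.0267
t 24.8 tcp [0.4803 0.1286 0.1592] j [ 37.7   7.1 -26.8  -0.  -56.2 -64.5] F [-6.14  4.1   5.07] M [1.429 2.616 0.099] w 0.0267
xT [-0.002 -0.001 -1.   ] yT dir [-0.892  0.451  0.001] zT [ 0.451  0.892 -0.001]
t 25.0 tcp [0.4803 0.1286 0.1591] j [ 37.7   7.1 -26.8  -0.  -56.2 -64.2] F [-6.32  3.45  5.15] M [ 1.299  2.465 -0.027] w 0.0265
xT [-0.002 -0.    -1.   ] yT dir [-0.894  0.448  0.001] zT [ 0.448  0.894 -0.001]
```

View pics/w11.png

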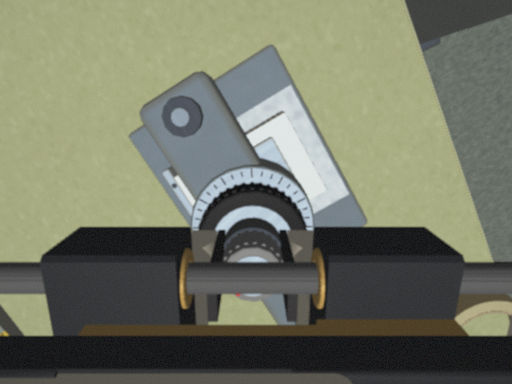

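```bash
python3 -m creep '{"jaw":[1,1,1,1,1,1,1,1,1,1],"translation":[[0,0,0],[0,0,0],[0,0,0],[0,0,0],[0,0,0],[0,0,0],[0,0,0],[0,0,0],[0,0,0],[0,0,0]],"roll":[0.1,0.1,0.1,0.1,0.1,0.1,0.1,0.1,0.05,0.05]}'
python3 - <<'E'
from h import *
brief(get_state());capture('top')
c=capture('wrist');cv2.imwrite('pics/w12.png',c['image'][:,:,::-1])
E
python3 -m creep '{"jaw":[0.3,0.2,0.1,0,-0.2,-0.4,-0.64,-0.64,-0.64,-0.64],"translation":[[0,0,0],[0,0,0],[0,0,0],[0,0,0],[0,0,0],[0,0,0],[0,0,0],[0,0,0],[0,0,0],[0,0,0]],"roll":[0,0,0,0,0,0,0,0,0,0]}'
python3 - <<'E'
from h import *
brief(get_state())
c=capture('wrist');cv2.imwrite('pics/w13.png',c['image'][:,:,::-1])
E
```

```text
time_s: 26.05
tcp_pos: [0.48, 0.129, 0.1591]
eef_rot: [162.5, 89.9, 174.2]
contact_force: [-9.0, 5.9, 5.1]
gripper_width: 0.0264
t 26.05 tcp [0.48   0.129  0.1591] j [ 3.770e+01  7.100e+00 -2.680e+01 -1.000e-01 -5.620e+01 -1.159e+02] F [-8.99  5.88  5.1 ] M [2.231 3.275 0.132] w 0.0264
xT [-0.002  0.    -1.   ] yT dir [-0.203  0.979  0.001] zT [ 0.979  0.203 -0.002]
time_s: 27.15
tcp_pos: [0.4812, 0.1289, 0.1592]
eef_rot: [22.0, 90.0, 33.8]
contact_force: [0.3, -0.1, -0.1]
gripper_width: 0.0714
t 27.15 tcp [0.4812 0.1289 0.1592] j [  37.6    7.2  -26.7    0.   -56.1 -115.8] F [ 0.31 -0.06 -0.09] M [ 0.006 -0.062 -0.019] w 0.0714
xT [ 0.  0. -1.] yT dir [-0.204  0.979  0.   ] zT [0.979 0.204 0.   ]
```

View pics/w12.png

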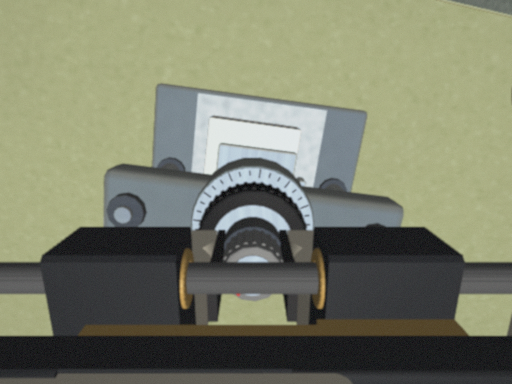

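View pics/w13.png

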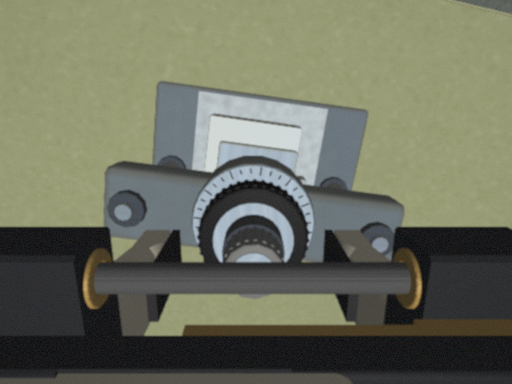

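In w12 the knob carries the mark at (238,294). After release the mark is hidden by the crossbar, so I lift off and look.

```bash
python3 -m creep '{"jaw":[-0.64,-0.64,-0.64,-0.64,-0.64,-0.64,-0.64,-0.64,-0.64,-0.64],"translation":[[-0.01,0,0],[-0.01,0,0],[-0.01,0,0],[-0.01,0,0],[-0.015,0,0],[-0.02,0,0],[-0.02,0,0],[-0.01,0,0],[0,0,0],[0,0,0]],"roll":[0,0,0,0,0,0,0,0,0,0]}'
python3 - <<'E'
from h import *
capture('top');s=get_state();brief(s)
c=capture('wrist');im=c['image'][:,:,::-1];cv2.imwrite('pics/w14.png',im)
cv2.imwrite('pics/w14z.png',cv2.resize(im[80:260,140:350],None,fx=3,fy=3,interpolation=cv2.INTER_CUBIC))
W=np.eye(4);W[:3,:3]=Rt(s);W[:3,3]=s["tcp_pos"];P=W@np.array(c["tool_from_camera"])
def red(im,c,P):
    a=im.astype(int);m=((a[:,:,2]>a[:,:,1]+50)&(a[:,:,2]>a[:,:,0]+50));m[:120]=0;m[300:]=0;m[:,:200]=0;m[:,300:]=0
    v,u=np.nonzero(m);return [onz(c,P,x,y,.1865)[:2].round(4) for x,y in((u[np.argmin(u)],v[np.argmin(u)]),(u[np.argmax(u)],v[np.argmax(u)]),(u.mean(),v.mean()))]
print(red(im,c,P))
c2=capture('scene');cv2.imwrite('pics/s14f.png',c2['image'][:,:,::-1])
E
python3 pic.py s14
```

```text
time_s: 28.2
tcp_pos: [0.4809, 0.1288, 0.2637]
eef_rot: [150.1, 90.0, 161.9]
contact_force: [0.3, 0.0, 0.3]
gripper_width: 0.0719
t 28.25 tcp [0.4807 0.1287 0.2633] j [  37.6    2.3  -17.7   -0.   -70.1 -115.8] F [0.45 0.52 0.48] M [-0.036 -0.003 -0.03 ] w 0.0719
xT [-0.001 -0.    -1.   ] yT dir [-0.204  0.979 -0.   ] zT [ 0.979  0.204 -0.001]
[array([0.4903, 0.125 ]), array([0.4901, 0.1264]), array([0.4907, 0.1258])]
t 28.35 tcp [0.4807 0.1287 0.2631] j [  37.6    2.3  -17.7   -0.   -70.1 -115.8] F [ 0.07 -0.23  0.05] M [ 0.049 -0.046 -0.036] w 0.0719
xT [-0.002 -0.001 -1.   ] yT dir [-0.204  0.979 -0.001] zT [ 0.979  0.204 -0.002]
0.0395 [335.19476125 454.36370524]
0.0415 [335.62034705 447.64289184]
0.0435 [336.04676537 440.90893147]
```

View pics/w14z.png

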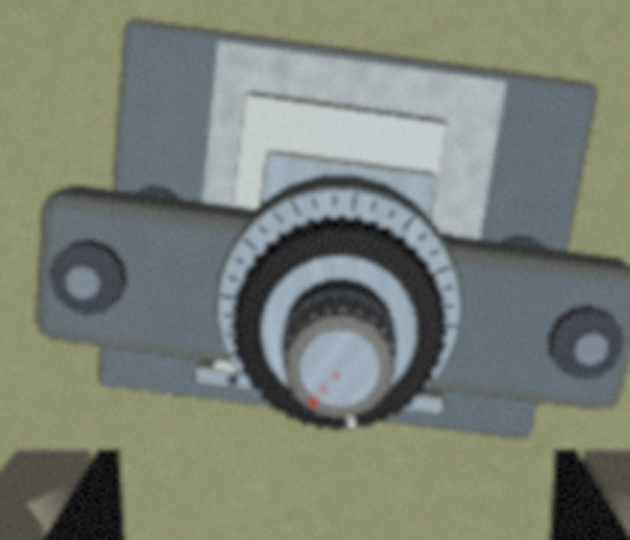

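View pics/s14.png

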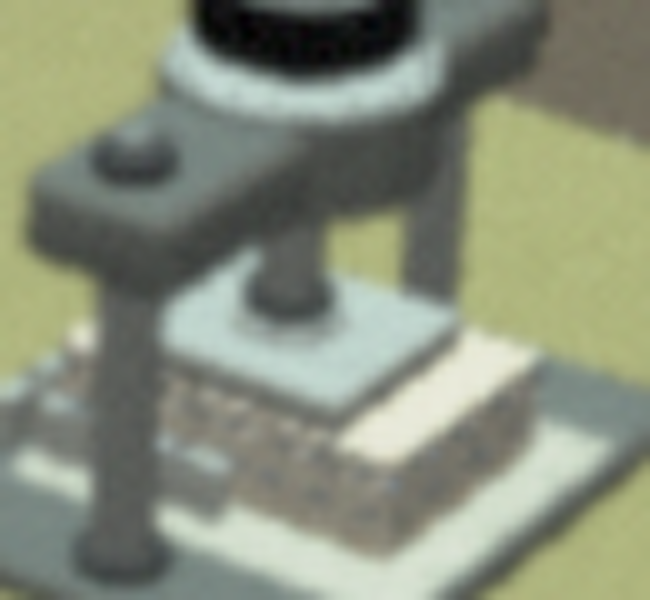

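View pics/s14f.png

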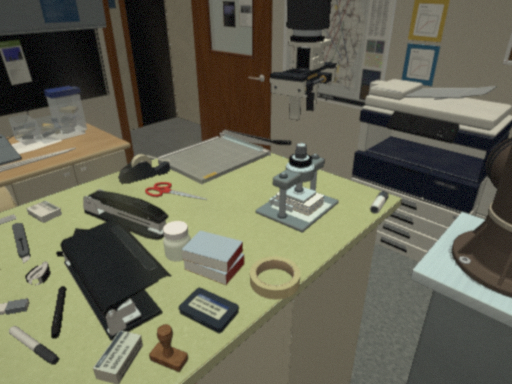

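The knob's red mark is now at about (0.490, 0.125), roughly 20 mm from its start near (0.472, 0.133). The ring index has not moved, the block and bystanders are in place, and the gripper is clear. I hand in.

```bash
python3 -c "
from plant import *
print(close_job())"
```

```text
the job is handed in; nothing more can be done
None
```

I clamped the block and handed the job in at about 28 s of the 72 s allowed. `close_job` gives no verdict, and I had no direct reading of the clamping force.

**Ring:** I turned it clockwise about 2.6 rad in a single grasp until the platen landed.
- **Landing force:** I estimate about 10 N from the torque needed to turn the ring each way (+0.62 forward, -0.47 N m backward). The noise is about ±0.04 N m, so it could be off by about 5 N.
- **Small correction:** before letting go I backed the ring off about 0.05 rad and returned 0.025 rad, to stay safely inside the light-contact range.

**Knob:** I turned the small knob about 3.15 rad clockwise and let go. By the stiffness you gave, that adds about 28 N, for an estimated total near 39 N (24 to 56 N required).

**Last checks:**
- The knob mark stands roughly 20 mm from where it started (more than 13 mm needed).
- In the pictures, the ring's index line did not move during the knob turn.
- The block, finished pads, jar and tape look unmoved.
- The gripper is 7 to 8 cm above the press and reads no contact.

**What disagreed:** my first camera estimate had the platen landing about 0.5 to 0.7 rad later than it did. The torque reading and a closer look at the platen edge showed it had already landed, so I used those instead. There was also up to about 11 N of sideways force on the arm while gripping the ring and knob, and it vanished when I let go.

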